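# Hold a flow-cell cover over its body on guide pins

### The arm

A 6-joint arm with a two-finger parallel gripper is mounted at the origin on a cart in front of the work surface, level with it; the furniture and walls round the work are solid. World frame = base frame: x ahead of the robot, y to its left, z up, the work surface at z = 0. Lengths are in m, angles in rad, forces in N, time in s.
With the tool pointing down it reaches from about 0.3 to 0.875 m from the base axis. Payload 6.4 kg.
Tool frame: the origin (TCP) lies between the finger pads; the fingertips stand ctrl.tip_extent ahead of it and the grasp point (between the pads) is the TCP (ctrl.tip_extent is the distance from the TCP to the fingertips, in m); z points along the fingers, y is the line along which they close (so a half turn about z gives the same grasp; the last joint's range is limited). The gripper opens to 85 mm and grips with 20 to 120 N. Pads are 22 mm wide; open, the fingers measure 114 mm over their backs; the gripper's body (76 mm by 85 mm) begins 54 mm behind the grasp point. The pads swing forward as they close: fully open they stand 13 mm farther back than shut.
Start: joints at [0.96, 0.181, 1.607, -0, 1.354, -0.206], TCP at [0.226, 0.529, 0.25] pointing down, gripper open.
Joint ranges: [-2.99, 2.99], [-0.89, 2.07], [0.3, 2.58], [-1.14, 4.28], [0, 2.63], [-3.12, 3.12]. Speed limits (rad/s): [2.57, 2.57, 3.01, 3.14, 3.14, 3.14].

### API

Orientations are given as a unit quaternion [w, x, y, z].
In Python, from bench import ctrl gives the robot as it stands.
- The arm moves only by the tool send_rows, never from a script. Its arguments are lists of equal length, an entry for each row: "dr": the turn, a rotation vector about the tool's x, y, z in units of 6 degrees (1.0 is 6 degrees), a list of three; "xyz": the shift along the tool's x, y, z in cm, a list of three; "jaw": the opening in per cent of the stroke, from 0 (shut) to 100 (fully open). In form: {"dr": [[wx, wy, wz], ...], "xyz": [[dx, dy, dz], ...], "jaw": [jaw, ...]}. A call has exactly 8 rows; each row is the pose to reach, as a shift and turn from the pose commanded when the call began, along the tool's axes at that moment; what a row does not reach only later rows make up. A row lasts 1/8 s, in which the tool goes at most 62.5 mm and 10.7 degrees, less where a joint would pass 70% of its speed; a pose out of reach is approached as far as the arm can. A call with a gripper value outside its range is refused whole. The fingers move at their own pace and stop on an object; the grip force is fixed at half the most. Time passes only in rows, so rows that repeat a pose let the fingers close, or fill a call up. It gives the time, the measured TCP pose, the force, the opening and the grip force at its end, in the units of the state.
- ctrl.get_obs(): the state, without advancing time (a new reading comes with each control period).
- ctrl.camera(name): name is "side" or "top" or "wrist"; returns the picture (400x640x3 uint8, red, green, blue); there is no depth.
- ctrl.calibration(name): a dict with "camera_matrix" (3x3 intrinsics, pixels), "world_from_camera" (4x4, takes a point from camera to world coordinates). Camera axes: x right, y up, looking along -z (the intrinsics and any distortion apply to the point x, -y, -z); pixel columns grow to the right and rows downward; lengths in m; the calibration is good to about 2 mm. A picture is of the moment at which its call begins: read the wrist's pose just before it. calibration takes no time and is no camera call; for the wrist camera it gives the pose at the moment of the call.
- ctrl.hand_in(): hands the job in; it is judged then, once.
The state is a dict: "time_s": time; "q": joint angles; "dq": joint speeds; "joint_efforts": joint torques, N m; "eef_pos": TCP position; "eef_rot": TCP orientation; "wrist_force": force on the tool from outside, world axes, zero at the start; "torque": the same for the moment, N m; "opening": opening from 0.0 (shut) to 1.0 (fully open); "grasp_force": force on a finger pad.
Only numpy, scipy, OpenCV 4.12 (cv2) and the standard library are available. Lean on these libraries where they do the work, as an engineer would, in place of code of your own. Each camera call takes 0.05 s, during which the arm holds its last target. There are 200 camera calls.

### The job

Take the loose guide pin out of the white rack and stand it, round nose up, fully home in the corner hole of the flow cell body diagonally opposite the pin that already stands there, and let go of it. Then lift the cover by its handle, lower it over the two pins with its hose stub at the end of the body's hose barb, and finish still holding it level about 15 mm above the body, its open holes in line with the threaded holes below, so that I can check the seal and start the screws. The cover must not touch the body; leave the jar, beaker, bottle and spanner where they are.

Things in the scene. Friction and masses are not known exactly. Their poses are not given: they have to be found in the camera images.
- cell: flow cell body, fixed: grey metal block 110 x 150 mm (x, y) on a foot plate 124 x 166 mm, top face 50 mm above the table, chamber and black O-ring in it. Origin: centre of the underside, z up. A hose barb sticks 24 mm out of the +y end. Four blind holes at x +-42, y +-62 mm, 11 mm across, 35 deep, 1.5 chamfer: fixed pin in (+42, +62), loose pin goes in (-42, -62), two stay open for screws
- fixed_pin: steel guide pin already fixed in the (+42, +62) hole of the cell: 10 mm across, 90 mm long, its top 55 mm above the top of the cell, bullet nose. Origin: centre of its foot, 15 mm above the table, z up
- guide_pin: loose plain steel guide pin, 10 mm across, 90 mm long, 55 g, standing upright in the middle hole of the rack with its top 100 mm above the table; the upper 11 mm taper to a bullet nose, the foot has a 3 mm chamfer. Origin: centre of its foot, z along the pin towards the nose
- pin_foot (a point): centre of the foot of the loose guide pin (same as its origin)
- pin_rack: white plastic rack, fixed, 46 x 108 x 40 mm, three vertical holes in a row along its y, 34 mm apart, 11 mm across, 30 mm deep. Origin: centre of its underside, z up
- cover: loose grey metal plate lying on the table, 110 x 150 x 8 mm (x, y, z), about 0.42 kg, four 13 mm through holes at x +-42, y +-62 mm. Origin: centre of the underside, z up. Bridge handle: bar 12 mm wide (x), 86 long (y), 10 thick, middle 40 mm above the underside, posts at y +-36; 27 mm free under it. Hose stub 26 mm tall on top at y +60. Fitted, its axes run as the cell's
- cover_handle (a point): middle of the handle bar of the cover, 40 mm above its underside; axes as the cover
- cell_pin_hole_near (a point): mouth centre, at the top face, of the cell hole that takes the loose pin, at (-42, -62) mm
- cell_screw_hole_a (a point): mouth centre of the open threaded hole of the cell at (+42, -62) mm
- cell_screw_hole_b (a point): mouth centre of the open threaded hole of the cell at (-42, +62) mm
- cover_screw_hole_a (a point): centre, at the underside, of the cover hole at (+42, -62) mm that belongs over cell_screw_hole_a
- cover_screw_hole_b (a point): centre, at the underside, of the cover hole at (-42, +62) mm that belongs over cell_screw_hole_b
- jar_1: bystander: sample jar 48 mm across, 80 mm tall, behind and left of the cell. Origin: centre of its underside
- beaker: bystander: small clear beaker 58 mm across, 68 mm tall, behind and right of the cell. Origin: centre of its underside
- bottle_a: bystander: bottle 83 mm across, 150 mm tall, behind the cover. Origin: centre of its underside
- spanner: bystander: spanner 142 mm long, 8 mm thick, flat on the table in front of the cell, next to four fixed screws standing 31 mm tall on their heads. Origin: its middle, at the table

How it is judged:
By the outcome, as a careful person would: the job done as asked, in the order asked, and still so for the second after the job is handed in, while the arm keeps its last pose, push and grip.
It also fails if it takes over 53 s, if anything falls off the work surface, if the arm or the gripper's body presses on something with over 40 N, if the wrist force passes 120 N, or if a joint passes its speed limit or range.

## Working session

There is one attempt and no reset: what is moved stays moved. The work goes in short steps, Python scripts to look and compute and a tool call to move; the robot and the scene stay as the last step left them, time stands still between calls to the robot, and variables do not carry over. Pictures are saved under pics/ and viewed, at most 10 in all, crops included, and the job is handed in when it is done.

Besides the shell and the picture viewer there is one more tool, called after ">>>" by a JSON object that holds its "method" and its "body", one argument or row to a line. send_rows: Moves the arm, as the interface text tells. Its arguments: {"type":"object","properties":{"dr":{"type":"array","items":{"type":"array","items":{"type":"number"}}},"xyz":{"type":"array","items":{"type":"array","items":{"type":"number"}}},"jaw":{"type":"array","items":{"type":"number"}}},"required":["dr","xyz","jaw"]}

```bash
mkdir -p pics; python3 - <<'E'
from bench import ctrl
import cv2,numpy as np
o=ctrl.get_obs();print({k:np.round(v,3).tolist() for k,v in o.items()},ctrl.tip_extent)
for n in("top","side","wrist"):
    c=ctrl.calibration(n);print(n,np.round(c["camera_matrix"],1).tolist(),np.round(c["world_from_camera"],4).tolist(),[k for k in c])
    cv2.imwrite(f"pics/{n}0.png",ctrl.camera(n)[:,:,::-1])
E
```

```text
{'time_s': 0.0, 'q': [0.96, 0.182, 1.608, 0.0, 1.354, -0.206], 'dq': [0.0, -0.0, -0.001, -0.001, -0.001, -0.0], 'joint_efforts': [0.002, -44.488, -35.133, -0.0, 0.009, 0.0], 'eef_pos': [0.226, 0.528, 0.249], 'eef_rot': [-0.0, 0.201, 0.98, -0.001], 'wrist_force': [0.042, -0.454, 0.241], 'torque': [0.028, -0.003, -0.005], 'grasp_force': 0.0, 'opening': 0.997} 0.019
top [[398.1, 0.0, 320.9], [0.0, 398.1, 194.8], [0.0, 0.0, 1.0]] [[0.0018, 0.991, -0.1338, 0.4497], [-0.9998, 0.0043, 0.0187, -0.1291], [0.0191, 0.1338, 0.9908, 0.9387], [0.0, 0.0, 0.0, 1.0]] ['camera_matrix', 'world_from_camera']
side [[403.1, 0.0, 321.0], [0.0, 403.1, 192.1], [0.0, 0.0, 1.0]] [[0.9592, 0.151, -0.2389, 0.3035], [-0.2826, 0.4921, -0.8234, -1.007], [-0.0067, 0.8573, 0.5147, 0.609], [0.0, 0.0, 0.0, 1.0]] ['camera_matrix', 'world_from_camera']
wrist [[284.0, 0.0, 320.1], [0.0, 284.0, 202.9], [0.0, 0.0, 1.0]] [[0.3942, -0.8713, -0.2923, 0.1513], [0.919, 0.373, 0.1276, 0.5613], [-0.0022, -0.3189, 0.9478, 0.3727], [0.0, 0.0, 0.0, 1.0]] ['camera_matrix', 'world_from_camera']
```

View pics/top0.png

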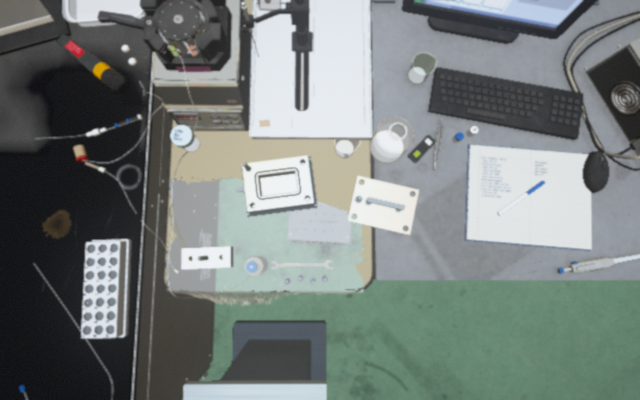

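View pics/side0.png

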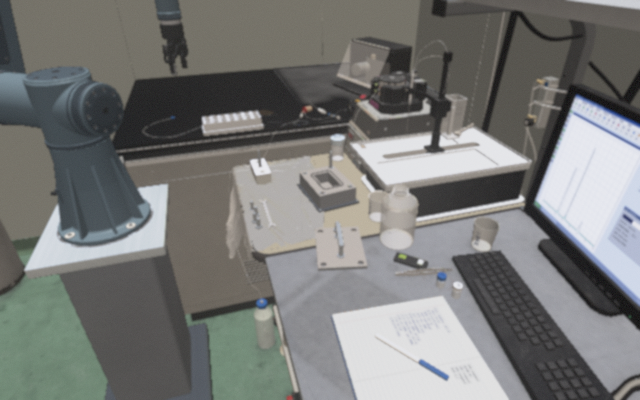

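The top view shows the cell at about (278,184), the cover at (384,205), the rack at (206,258) and the spanner at (302,265). The side view shows the same layout, with the cover handle at (340,240).

```bash
cat > h.py <<'E'
import cv2,numpy as np
from bench import ctrl
from scipy.spatial.transform import Rotation as R
def ray(c,u,v):
    K,T=np.array(c["camera_matrix"]),np.array(c["world_from_camera"])
    d=T[:3,:3]@np.array([(u-K[0,2])/K[0,0],-(v-K[1,2])/K[1,1],-1]);return T[:3,3],d
def onz(c,u,v,z):
    p,d=ray(c,u,v);return p+d*(z-p[2])/d[2]
def proj(c,P):
    K,T=np.array(c["camera_matrix"]),np.array(c["world_from_camera"])
    q=T[:3,:3].T@(np.asarray(P)-T[:3,3]);return np.array([K[0,2]-K[0,0]*q[0]/q[2],K[1,2]+K[1,1]*q[1]/q[2]])
def pose():
    o=ctrl.get_obs();q=o["eef_rot"];return np.array(o["eef_pos"]),R.from_quat([q[1],q[2],q[3],q[0]])
def go(P,yaw,p0=None,r0=None):
    """tool down, tool y axis at world angle yaw (mod pi): shift cm and turn units"""
    p,r=pose()
    if p0 is not None:p=np.array(p0)
    if r0 is not None:r=r0
    best=None
    for k in(0,np.pi):
        y=np.array([np.cos(yaw+k),np.sin(yaw+k),0]);z=np.array([0,0,-1.]);x=np.cross(y,z)
        t=R.from_matrix(np.c_[x,y,z]);v=(r.inv()*t).as_rotvec()
        if best is None or np.linalg.norm(v)<np.linalg.norm(best):best=v
    return np.round(r.inv().apply(np.array(P)-p)*100,2),np.round(np.degrees(best)/6,2)
E
python3 - <<'E'
from h import *
im=cv2.imread("pics/top0.png");cv2.imwrite("pics/top0c.png",cv2.resize(im[125:300,165:430],None,fx=3,fy=3,interpolation=cv2.INTER_CUBIC))
c=ctrl.calibration("top")
for n,u,v,z in[("cell",280,183,.05),("cover",384,206,.008),("rack",206,258,.04)]:print(n,onz(c,u,v,z).round(3))
E
```

```text
cell [ 0.596 -0.053  0.05 ]
cover [ 0.549 -0.295  0.008]
rack [0.428 0.109 0.04 ]
```

View pics/top0c.png

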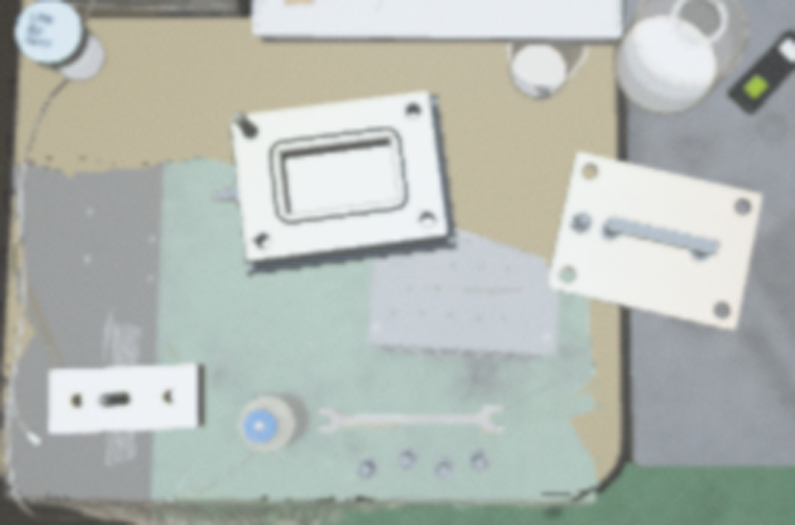

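The crop shows the cell holes at (413,109), (262,240) and (428,217), with the fixed pin at (247,126). The cover holes are at (590,171), (743,206), (722,310) and (568,274), and its stub is on the left. The rack holes are at (76,400) and (168,396), with the pin between them.

```bash
python3 - <<'E'
from h import *
c=ctrl.calibration("top")
def w(u,v,z):return onz(c,164.67+(u-0)/3-0.17+.33,124.67+v/3-.17+.33,z)
def fit(loc,W):
    L=np.array(loc)*.001;Wc=W[:,:2];a=L-L.mean(0);b=Wc-Wc.mean(0)
    th=np.arctan2((a[:,0]*b[:,1]-a[:,1]*b[:,0]).sum(),(a*b).sum());r=np.array([[np.cos(th),-np.sin(th)],[np.sin(th),np.cos(th)]])
    t=Wc.mean(0)-r@L.mean(0);print(t.round(4),"yaw",round(np.degrees(th),2),"res",((r@L.T).T+t-Wc).round(4).tolist());return t,r
t,r=fit([(42,-62),(-42,62),(-42,-62)],np.array([w(413,109,.05),w(262,240,.05),w(428,217,.05)]));print("hole",t+r@[-.042,-.062])
fit([(42,62),(42,-62),(-42,-62),(-42,62)],np.array([w(590,171,.008),w(743,206,.008),w(722,310,.008),w(568,274,.008)]))
W=np.array([w(76,400,.04),w(168,396,.04)]);print("rack",W.mean(0),W)
# stray blue cap
s=ctrl.calibration("side");p1,d1=ray(c,252,267);p2,d2=ray(s,263,303)
A=np.c_[d1,-d2];k=np.linalg.lstsq(A,p2-p1,rcond=None)[0];print("cap",p1+k[0]*d1,p2+k[1]*d2)
print("screws",[w(u,v,.0).round(3).tolist() for u,v in((367,468),(406,459),(443,468),(479,461))], "spanner",w(320,419,0),w(500,417,0))
E
```

```text
[ 0.5968 -0.048 ] yaw 8.01 res [[0.0002, 0.0002], [0.0002, -0.0005], [-0.0004, 0.0004]]
hole [ 0.56382891 -0.11521986]
[ 0.5522 -0.294 ] yaw -12.85 res [[0.0001, -0.0], [-0.0001, -0.0001], [0.0001, -0.0003], [-0.0001, 0.0004]]
rack [0.42957349 0.1098931  0.04      ] [[0.42806629 0.14367436 0.04      ]
 [0.4310807  0.07611183 0.04      ]]
cap [ 0.38352636  0.0908309  -0.518532  ] [ 0.39278436  0.08942577 -0.5191646 ]
screws [[0.376, -0.069, 0.0], [0.383, -0.099, 0.0], [0.376, -0.128, 0.0], [0.381, -0.155, 0.0]] spanner [ 0.41284128 -0.0323511   0.        ] [ 0.4145132  -0.17160481  0.        ]
```

```bash
python3 - <<'E'
from h import *
c=ctrl.calibration("top");s=ctrl.calibration("side")
for z in(0,.05,.1):print(z,onz(c,252,267,z).round(3),proj(s,onz(c,252,267,z)).round(0))
im=cv2.imread("pics/side0.png");cv2.imwrite("pics/side0c.png",cv2.resize(im[140:290,225:385],None,fx=4,fy=4,interpolation=cv2.INTER_CUBIC))
p,r=pose();print(p,r.as_matrix().round(3))
print(go([.430,.110,.20],np.radians(90+2.5)),go([.430,.110,.20],np.radians(2.5)))
E
```

```text
0 [0.407 0.013 0.   ] [258. 194.]
0.05 [0.409 0.005 0.05 ] [257. 180.]
0.1 [ 0.412 -0.003  0.1  ] [257. 165.]
[0.22622478 0.52821228 0.24959467] [[-0.919  0.394 -0.001]
 [ 0.394  0.919 -0.001]
 [ 0.    -0.001 -1.   ]]
(array([-35.2 , -30.41,   4.99]), array([-0.01, -0.01, -4.28])) (array([-35.2 , -30.41,   4.99]), array([-1.000e-02,  0.000e+00,  1.072e+01]))
```

View pics/side0c.png

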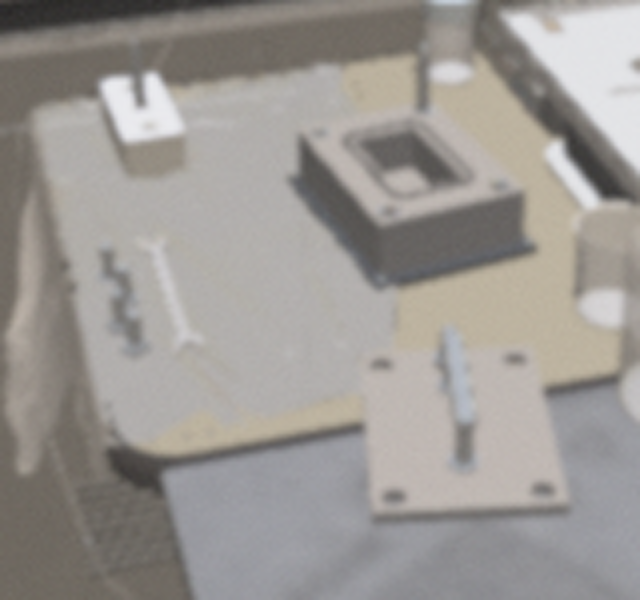

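The side crop shows an empty table between the rack and the spanner. The blue-cap object in the top view is only background, so I move above the pin.

>>> {"method": "send_rows", "body": {
  "dr": [
    [0, 0, 1.4],
    [0, 0, 2.8],
    [0, 0, 4.2],
    [0, 0, 5.6],
    [0, 0, 7],
    [0, 0, 8.4],
    [0, 0, 9.8],
    [0, 0, 10.72]
  ],
  "xyz": [
    [-4, -3.5, 0],
    [-8.5, -7.5, 0],
    [-13, -11.5, 0],
    [-17.5, -15.5, 0.5],
    [-22, -19.5, 1],
    [-27, -23.5, 2],
    [-32, -27.5, 3],
    [-35.2, -30.4, 4]
  ],
  "jaw": [100, 100, 100, 100, 90, 80, 70, 60]
}}

```text
time_s: 1.15
eef_pos: [0.4312, 0.1082, 0.2102]
eef_rot: [0.0, 0.693, 0.721, 0.0]
wrist_force: [-0.2, -0.0, -0.4]
opening: 0.598
grasp_force: 0.0
```

```bash
python3 - <<'E'
from h import *
p,r=pose();c=ctrl.calibration("wrist");im=ctrl.camera("wrist");cv2.imwrite("pics/w1.png",im[:,:,::-1])
print(p,r.as_matrix().round(3),ctrl.get_obs()["time_s"],proj(c,[.43,.11,.1]),proj(c,[.43,.11,.04]),np.linalg.norm(ctrl.get_obs()["dq"]))
E
```

```text
[0.43115198 0.10824176 0.21019386] [[-0.038  0.999  0.001]
 [ 0.999  0.038 -0.   ]
 [-0.     0.001 -1.   ]] 1.2 [318.18792682 205.2485396 ] [318.50069254 186.87223159] 0.11622867964337075
```

View pics/w1.png

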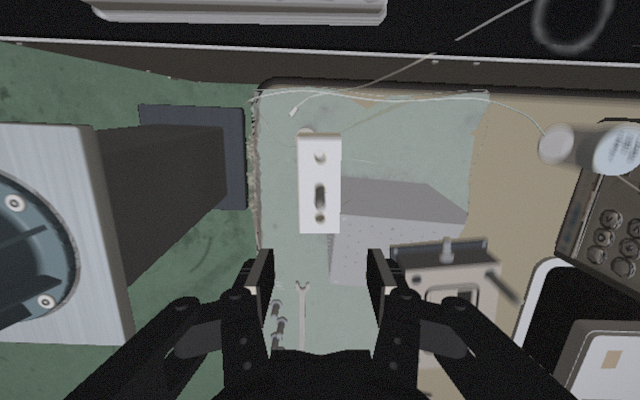

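The wrist view shows the rack with its holes at (320,157) and (320,218) and the pin at about (320,195). That is within about 2 mm of my estimate, so I refine it numerically.

```bash
python3 - <<'E'
from h import *
c=ctrl.calibration("wrist");im=ctrl.camera("wrist");g=cv2.cvtColor(im,cv2.COLOR_RGB2GRAY)
cv2.imwrite("pics/w2.png",im[:,:,::-1])
roi=g[140:228,302:338];m=(roi<150).astype(np.uint8)
n,l,s,ce=cv2.connectedComponentsWithStats(m)
for i in range(1,n):
    if s[i,4]>8:
        x,y=ce[i]+[302,140];print(s[i]+[302,140,0,0,0],ce[i]+[302,140],onz(c,x,y,.04).round(4))
        if s[i,4]>100:
            x0,y0,w,h,_=s[i]+[302,140,0,0,0]
            for yy in range(y0,y0+h,3):print(yy,np.where(roi[yy-140]<150)[0]+302)
p,r=pose();print(p,np.linalg.norm(ctrl.get_obs()["dq"]))
E
```

```text
[312 149  11   7  44] [316.86363636 152.38636364] [0.4284 0.1424 0.04  ]
[312 178  11  25 240] [317.22916667 189.89166667] [0.4299 0.1025 0.04  ]
178 [315 316 317 318 319 320]
181 [313 314 315 316 317 318 319 320 321 322]
184 [313 314 315 316 317 318 319 320 321 322]
187 [313 314 315 316 317 318 319 320 321 322]
190 [313 314 315 316 317 318 319 320 321 322]
193 [312 313 314 315 316 317 318 319 320 321 322]
196 [312 313 314 315 316 317 318 319 320 321 322]
199 [313 314 315 316 317 318 319 320 321]
202 [315 316 317 318]
[313 208  10   9  68] [317.95588235 212.11764706] [0.4315 0.0771 0.04  ]
[0.43118778 0.10674413 0.20922653] 0.0981037206557259
```

>>> {"method": "send_rows", "body": {
  "dr": [
    [0, 0, 0],
    [0, 0, 0],
    [0, 0, 0],
    [0, 0, 0],
    [0, 0, 0],
    [0, 0, 0],
    [0, 0, 0],
    [0, 0, 0]
  ],
  "xyz": [
    [0, 0, 1.5],
    [0, 0, 3.5],
    [0, 0, 5.5],
    [0, 0, 7],
    [0, 0, 8.5],
    [0, 0, 9],
    [0, 0, 9],
    [0, 0, 9]
  ],
  "jaw": [50, 50, 50, 50, 50, 50, 50, 50]
}}

```text
time_s: 2.25
eef_pos: [0.4308, 0.1105, 0.1209]
eef_rot: [0.0, 0.692, 0.722, 0.0]
wrist_force: [0.0, 0.0, 0.0]
opening: 0.495
grasp_force: 0.0
```

>>> {"method": "send_rows", "body": {
  "dr": [
    [0, 0, 0],
    [0, 0, 0],
    [0, 0, 0],
    [0, 0, 0],
    [0, 0, 0],
    [0, 0, 0],
    [0, 0, 0],
    [0, 0, 0]
  ],
  "xyz": [
    [-0.05, -0.08, 1.5],
    [-0.05, -0.08, 3],
    [-0.05, -0.08, 4.2],
    [-0.05, -0.08, 5],
    [-0.05, -0.08, 5],
    [-0.05, -0.08, 5],
    [-0.05, -0.08, 5],
    [-0.05, -0.08, 5]
  ],
  "jaw": [50, 50, 45, 35, 20, 0, 0, 0]
}}

```text
time_s: 3.25
eef_pos: [0.4297, 0.11, 0.0706]
eef_rot: [0.0, 0.692, 0.722, 0.0]
wrist_force: [-0.3, 0.8, -0.5]
opening: 0.102
grasp_force: 58.4
```

>>> {"method": "send_rows", "body": {
  "dr": [
    [0, 0, 0],
    [0, 0, 0],
    [0, 0, 0],
    [0, 0, 0],
    [0, 0, 0],
    [0, 0, 0],
    [0, 0, 0],
    [0, 0, 0]
  ],
  "xyz": [
    [0, 0, 0],
    [0, 0, 0],
    [0, 0, 0],
    [0, 0, -0.5],
    [0, 0, -2],
    [0, 0, -4],
    [0, 0, -6.5],
    [0, 0, -9]
  ],
  "jaw": [0, 0, 0, 0, 0, 0, 0, 0]
}}

```text
time_s: 4.25
eef_pos: [0.4295, 0.11, 0.1621]
eef_rot: [0.0, 0.692, 0.722, 0.0]
wrist_force: [-0.1, 0.2, 0.4]
opening: 0.1
grasp_force: 58.7
```

```bash
python3 - <<'E'
from h import *
o=ctrl.get_obs();print(o["opening"],o["grasp_force"],o["time_s"]);p,r=pose();print(p)
c=ctrl.calibration("wrist");im=ctrl.camera("wrist");cv2.imwrite("pics/w3.png",cv2.resize(im[150:400,160:480,::-1],None,fx=2.4,fy=2.4,interpolation=cv2.INTER_CUBIC))
for h in(-.06,0,.03):print(proj(c,p+[0,0,h]))
print(go([.5638,-.1152,.145],np.radians(8)))
E
```

```text
0.10002711594841938 58.72583309188485 4.25
[0.42948231 0.10997535 0.16211887]
[319.34467972 231.02121498]
[319.10932946 280.24948856]
[318.90418135 323.16037137]
(array([-23.08,  12.21,   2.12]), array([ 0.06,  0.01, -0.92]))
```

View pics/w3.png

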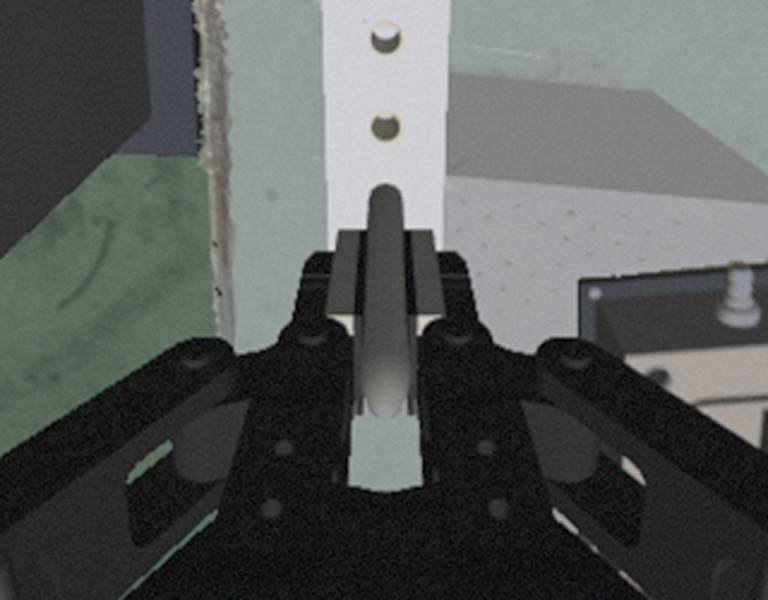

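The pin is held upright, foot at crop (385,185) and nose at (387,400). I carry it to beside the cell hole.

>>> {"method": "send_rows", "body": {
  "dr": [
    [0, 0, 0],
    [0, 0, -0.2],
    [0, 0, -0.4],
    [0.03, 0, -0.6],
    [0.06, 0, -0.8],
    [0.06, 0, -0.92],
    [0.06, 0, -0.92],
    [0.06, 0, -0.92]
  ],
  "xyz": [
    [-2, 1, -0.2],
    [-6, 3, 0],
    [-11, 5.3, 0],
    [-16, 7.7, 0],
    [-20, 9.6, 0],
    [-23.5, 11.3, 0.5],
    [-25.5, 12.2, 1.2],
    [-26.1, 12.5, 2.1]
  ],
  "jaw": [0, 0, 0, 0, 0, 0, 0, 0]
}}

```text
time_s: 5.3
eef_pos: [0.5662, -0.1466, 0.1394]
eef_rot: [-0.002, 0.657, 0.754, -0.002]
wrist_force: [-0.7, -0.7, -0.7]
opening: 0.1
grasp_force: 58.8
```

>>> {"method": "send_rows", "body": {
  "dr": [
    [0, 0, 0],
    [0, 0, 0],
    [0, 0, 0],
    [0, 0, 0],
    [0, 0, 0],
    [0, 0, 0],
    [0, 0, 0],
    [0, 0, 0]
  ],
  "xyz": [
    [0, 0, 0],
    [0, 0, 0],
    [0, 0, 0],
    [0, 0, 0],
    [0, 0, 0],
    [0, 0, 0],
    [0, 0, 0],
    [0, 0, 0]
  ],
  "jaw": [0, 0, 0, 0, 0, 0, 0, 0]
}}

```text
time_s: 6.3
eef_pos: [0.5657, -0.1454, 0.1392]
eef_rot: [-0.002, 0.656, 0.755, -0.002]
wrist_force: [0.5, -0.4, -0.6]
opening: 0.097
grasp_force: 58.7
```

```bash
python3 - <<'E'
from h import *
p,r=pose();print(p,r.as_matrix().round(4).tolist())
c=ctrl.calibration("wrist");im=ctrl.camera("wrist");cv2.imwrite("pics/w4f.png",im[:,:,::-1]);cv2.imwrite("pics/w4.png",cv2.resize(im[100:330,190:450,::-1],None,fx=3,fy=2.6,interpolation=cv2.INTER_CUBIC)[:600,:800])
print("foot",proj(c,p-[0,0,.0605]),"hole",proj(c,[.5638,-.1152,.05]),"top nose",proj(c,p+[0,0,.0295]))
E
```

```text
[ 0.56568931 -0.14540552  0.1392492 ] [[-0.1392, 0.9902, -0.0063], [0.9903, 0.1392, -0.0006], [0.0003, -0.0063, -1.0]]
foot [319.87104913 230.68366252] hole [323.1559697  179.25543674] top nose [318.27381038 322.11419285]
```

View pics/w4.png

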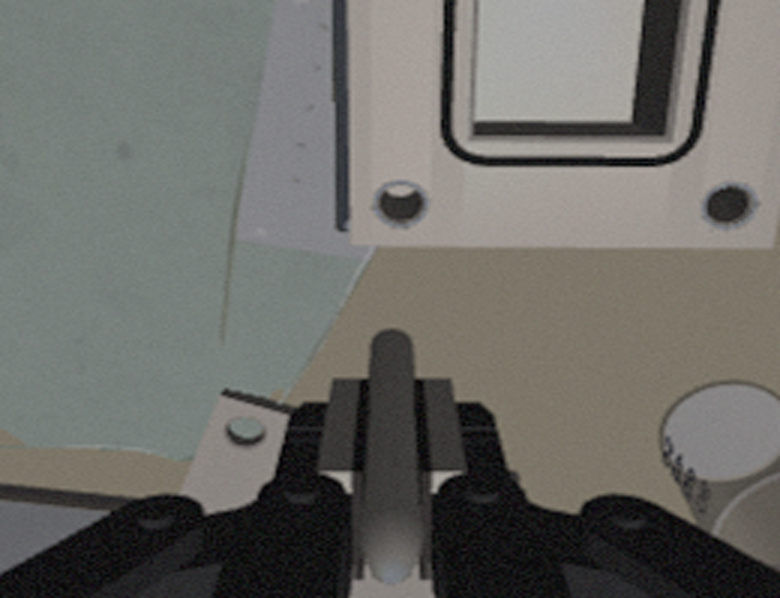

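The crop shows the target hole at (402,203), the second hole at (729,203) and the pin foot at (392,332). I work out the shift.

```bash
python3 - <<'E'
from h import *
p,r=pose();c=ctrl.calibration("wrist");im=ctrl.camera("wrist");g=cv2.cvtColor(im,cv2.COLOR_RGB2GRAY)
for x0,y0 in((310,165),(418,165)):
    roi=g[y0:y0+28,x0:x0+30];base=np.median(roi[:5]);m=(roi<base*.86).astype(np.uint8)
    k,_=cv2.findContours(m,cv2.RETR_EXTERNAL,cv2.CHAIN_APPROX_NONE);k=max(k,key=cv2.contourArea);e=cv2.fitEllipse(k);u,v=np.array(e[0])+[x0,y0];print(u,v,e[1],onz(c,u,v,.05).round(4))
ax=r.apply([0,0,1]);f=p+ax*.0605;e1=r.apply([.002,0,0]);e2=r.apply([.005,0,-.003])
print("foot ctr",f,proj(c,f),"edge",proj(c,f+e1),proj(c,f+e2))
col=g[215:240,320].astype(int);print(col.tolist())
row=g[235,300:340].astype(int);print(row.tolist())
print(go(p,np.radians(8)))
E
```

```text
323.0916633605957 178.12584590911865 (17.420391082763672, 17.89052391052246) [ 0.5636 -0.1143  0.05  ]
432.71937370300293 178.76684856414795 (15.826711654663086, 18.993837356567383) [ 0.6468 -0.103   0.05  ]
foot ctr [ 0.56527644 -0.14542298  0.07874211] [319.28842724 230.62739909] edge [319.28467942 228.02314232] [319.26687302 225.78201549]
[118, 119, 118, 119, 119, 118, 119, 118, 117, 116, 124, 93, 52, 55, 55, 57, 54, 54, 55, 55, 57, 55, 60, 55, 55]
[123, 116, 116, 120, 120, 120, 116, 123, 122, 116, 119, 119, 114, 81, 49, 51, 51, 54, 59, 57, 57, 54, 55, 61, 63, 54, 54, 76, 105, 120, 120, 117, 119, 121, 116, 120, 119, 118, 118, 116]
(array([ 0., -0.,  0.]), array([-0.06, -0.  ,  0.  ]))
```

>>> {"method": "send_rows", "body": {
  "dr": [
    [-0.06, 0, 0],
    [-0.06, 0, 0],
    [-0.06, 0, 0],
    [-0.06, 0, 0],
    [-0.06, 0, 0],
    [-0.06, 0, 0],
    [-0.06, 0, 0],
    [-0.06, 0, 0]
  ],
  "xyz": [
    [1, 0.05, 0],
    [2.2, 0.12, 0],
    [3.1, 0.16, 0],
    [3.1, 0.16, 0.5],
    [3.1, 0.16, 1],
    [3.1, 0.16, 1.5],
    [3.1, 0.16, 2],
    [3.1, 0.16, 2]
  ],
  "jaw": [0, 0, 0, 0, 0, 0, 0, 0]
}}

```text
time_s: 7.4
eef_pos: [0.5624, -0.1145, 0.1186]
eef_rot: [-0.001, 0.656, 0.755, -0.0]
wrist_force: [-0.6, 0.8, 0.6]
opening: 0.1
grasp_force: 58.7
```

```bash
python3 - <<'E'
from h import *
p,r=pose();print(p,r.apply([0,0,1]).round(4))
c=ctrl.calibration("wrist");im=ctrl.camera("wrist");cv2.imwrite("pics/w5.png",cv2.resize(im[180:280,270:380,::-1],None,fx=6,fy=6,interpolation=cv2.INTER_CUBIC))
print("foot",proj(c,p-[0,0,.0605]),"hole",proj(c,[.563,-.1146,.05]))
E
```

```text
[ 0.56243395 -0.11449541  0.11855307] [-1.2e-03  8.0e-04 -1.0e+00]
foot [319.41580682 230.70160226] hole [320.19873603 226.40822301]
```

View pics/w5.png

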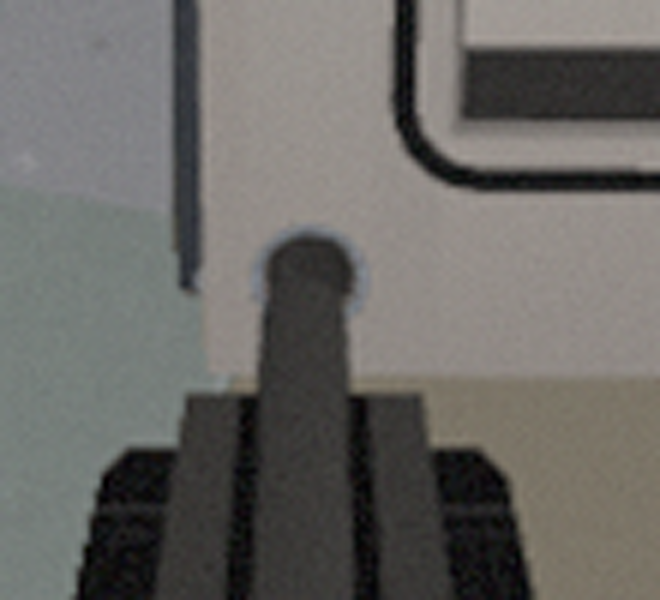

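The crop shows the foot (centre column about 305) over the chamfer (centre about 311). I shift about 0.8 mm towards +x and insert.

>>> {"method": "send_rows", "body": {
  "dr": [
    [0, 0, 0],
    [0, 0, 0],
    [0, 0, 0],
    [0, 0, 0],
    [0, 0, 0],
    [0, 0, 0],
    [0, 0, 0],
    [0, 0, 0]
  ],
  "xyz": [
    [0, 0.08, 0],
    [0, 0.08, 0.3],
    [0, 0.08, 0.6],
    [0, 0.08, 0.9],
    [0, 0.08, 1.2],
    [0, 0.08, 1.5],
    [0, 0.08, 1.8],
    [0, 0.08, 1.8]
  ],
  "jaw": [0, 0, 0, 0, 0, 0, 0, 0]
}}

```text
time_s: 8.45
eef_pos: [0.5635, -0.1142, 0.1009]
eef_rot: [-0.0, 0.656, 0.755, 0.0]
wrist_force: [0.2, -0.6, -0.7]
opening: 0.1
grasp_force: 58.7
```

>>> {"method": "send_rows", "body": {
  "dr": [
    [0, 0, 0],
    [0, 0, 0],
    [0, 0, 0],
    [0, 0, 0],
    [0, 0, 0],
    [0, 0, 0],
    [0, 0, 0],
    [0, 0, 0]
  ],
  "xyz": [
    [0, 0, 0.3],
    [0, 0, 0.6],
    [0, 0, 0.9],
    [0, 0, 1.2],
    [0, 0, 1.5],
    [0, 0, 1.8],
    [0, 0, 2.1],
    [0, 0, 2.3]
  ],
  "jaw": [0, 0, 0, 0, 0, 0, 0, 0]
}}

```text
time_s: 9.45
eef_pos: [0.5636, -0.1143, 0.078]
eef_rot: [-0.0, 0.656, 0.755, 0.0]
wrist_force: [-0.2, 0.4, -0.7]
opening: 0.098
grasp_force: 58.8
```

>>> {"method": "send_rows", "body": {
  "dr": [
    [0, 0, 0],
    [0, 0, 0],
    [0, 0, 0],
    [0, 0, 0],
    [0, 0, 0],
    [0, 0, 0],
    [0, 0, 0],
    [0, 0, 0]
  ],
  "xyz": [
    [0, 0, 0.1],
    [0, 0, 0.15],
    [0, 0, 0.2],
    [0, 0, 0.25],
    [0, 0, 0.3],
    [0, 0, 0.35],
    [0, 0, 0.35],
    [0, 0, 0.35]
  ],
  "jaw": [0, 0, 0, 0, 0, 0, 0, 0]
}}

```text
time_s: 10.45
eef_pos: [0.5637, -0.1144, 0.0751]
eef_rot: [0.0, 0.656, 0.755, 0.0]
wrist_force: [-2.3, 0.3, 4.4]
opening: 0.105
grasp_force: 59.3
```

The foot reached bottom (4.4 N at the expected height), so I release and rise.

>>> {"method": "send_rows", "body": {
  "dr": [
    [0, 0, 0],
    [0, 0, 0],
    [0, 0, 0],
    [0, 0, 0],
    [0, 0, 0],
    [0, 0, 0],
    [0, 0, 0],
    [0, 0, 0]
  ],
  "xyz": [
    [0, 0, -0.05],
    [0, 0, -0.05],
    [0, 0, -0.05],
    [0, 0, -0.05],
    [0, 0, -1.5],
    [0, 0, -4],
    [0, 0, -7],
    [0, 0, -10]
  ],
  "jaw": [15, 30, 45, 45, 45, 45, 45, 45]
}}

```text
time_s: 11.45
eef_pos: [0.5638, -0.1144, 0.1768]
eef_rot: [0.0, 0.656, 0.755, 0.0]
wrist_force: [0.1, -0.3, 0.2]
opening: 0.45
grasp_force: 0.0
```

>>> {"method": "send_rows", "body": {
  "dr": [
    [0, 0, 0],
    [0, 0, 0],
    [0, 0, 0],
    [0, 0, 0],
    [0, 0, 0],
    [0, 0, 0],
    [0, 0, 0],
    [0, 0, 0]
  ],
  "xyz": [
    [-1, 0, -0.5],
    [-2, 0, -0.5],
    [-3, 0, -0.5],
    [-4, 0, -0.5],
    [-4, 0, -0.5],
    [-4, 0, -0.5],
    [-4, 0, -0.5],
    [-4, 0, -0.5]
  ],
  "jaw": [45, 45, 45, 45, 45, 45, 45, 45]
}}

```text
time_s: 12.45
eef_pos: [0.5692, -0.1537, 0.1798]
eef_rot: [-0.0, 0.656, 0.755, 0.0]
wrist_force: [-0.5, 0.7, -0.7]
opening: 0.447
grasp_force: 0.0
```

```bash
python3 - <<'E'
from h import *
p,r=pose();print(p,ctrl.get_obs()["time_s"])
c=ctrl.calibration("wrist");im=ctrl.camera("wrist");cv2.imwrite("pics/w6.png",im[:,:,::-1])
print("pin base/top",proj(c,[.5636,-.1143,.05]),proj(c,[.5636,-.1143,.105]),"fixed",proj(c,[.63,.019,.105]),proj(c,[.63,.019,.05]))
print(go([.5522,-.294,.19],np.radians(-12.85)))
E
```

```text
[ 0.56923868 -0.1536682   0.17982891] 12.45
pin base/top [319.38933308 157.85440684] [319.20144009 170.96983634] fixed [466.68956937 -40.47544486] [431.03265437  -4.55311901]
(array([-13.66,  -3.65,  -1.02]), array([ 0.  , -0.  ,  3.48]))
```

View pics/w6.png

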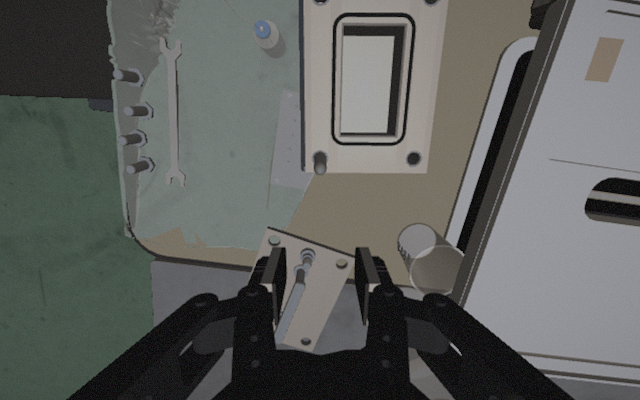

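The pin stands at (320,160) in its hole, nose up. The cover's +y holes are at (275,240) and (342,264), and the beaker is at about (415,245). Next I move over the handle.

>>> {"method": "send_rows", "body": {
  "dr": [
    [0, 0, 0.4],
    [0, 0, 0.9],
    [0, 0, 1.5],
    [0, 0, 2.1],
    [0, 0, 2.7],
    [0, 0, 3.2],
    [0, 0, 3.48],
    [0, 0, 3.48]
  ],
  "xyz": [
    [-1.5, -0.4, 0],
    [-4, -1, 0],
    [-7, -1.8, 0],
    [-10, -2.7, 0],
    [-12.5, -3.3, 0],
    [-13.6, -3.65, 0.5],
    [-13.6, -3.65, 1],
    [-13.6, -3.65, 1]
  ],
  "jaw": [45, 45, 45, 45, 45, 45, 45, 45]
}}

```text
time_s: 13.5
eef_pos: [0.5517, -0.2925, 0.1687]
eef_rot: [-0.001, 0.782, 0.624, 0.0]
wrist_force: [-0.2, -0.1, -0.3]
opening: 0.449
grasp_force: 0.0
```

>>> {"method": "send_rows", "body": {
  "dr": [
    [0, 0, 0],
    [0, 0, 0],
    [0, 0, 0],
    [0, 0, 0],
    [0, 0, 0],
    [0, 0, 0],
    [0, 0, 0],
    [0, 0, 0]
  ],
  "xyz": [
    [0, 0, 0],
    [0, 0, 0],
    [0, 0, 0],
    [0, 0, 0],
    [0, 0, 0],
    [0, 0, 0],
    [0, 0, 0],
    [0, 0, 0]
  ],
  "jaw": [45, 45, 45, 45, 45, 45, 45, 45]
}}

```text
time_s: 14.5
eef_pos: [0.552, -0.2938, 0.1697]
eef_rot: [-0.0, 0.782, 0.623, 0.0]
wrist_force: [-0.6, 0.3, -0.0]
opening: 0.447
grasp_force: 0.0
```

```bash
cat >> h.py <<'E'
def hole(g,c,P,z,s=12,k=.86):
    u0,v0=proj(c,P);u0,v0=int(u0),int(v0)
    roi=cv2.GaussianBlur(g[max(v0-s,0):v0+s+1,u0-s:u0+s+1],(3,3),0);m=(roi<np.percentile(roi,80)*k).astype(np.uint8)
    n,l,st,ce=cv2.connectedComponentsWithStats(m)
    out=[]
    for i in range(1,n):
        if st[i,4]>25:
            u,v=ce[i]+[u0-s,max(v0-s,0)];out.append((st[i,:].tolist(),round(u,1),round(v,1),onz(c,u,v,z).round(4).tolist()))
    return (u0,v0),out
E
python3 - <<'E'
from h import *
p,r=pose();print(p,r.as_matrix().round(4).tolist(),ctrl.get_obs()["time_s"])
c=ctrl.calibration("wrist");im=ctrl.camera("wrist");g=cv2.cvtColor(im,cv2.COLOR_RGB2GRAY);cv2.imwrite("pics/w7.png",im[:,:,::-1])
th=np.radians(-12.85);M=np.array([[np.cos(th),-np.sin(th)],[np.sin(th),np.cos(th)]])
for l in((.042,.062),(-.042,.062),(.042,-.062),(-.042,-.062)):
    P=np.r_[np.array([.5522,-.294])+M@l,.008];print(l,P.round(4),hole(g,c,P,.008))
for y in(.043,.02,0):
    P=np.r_[np.array([.5522,-.294])+M@[0,y],.045];u,v=proj(c,P);print(u,v,g[int(v),int(u)-20:int(u)+21].tolist())
E
```

```text
[ 0.55200106 -0.29376095  0.1697454 ] [[0.2228, 0.9749, -0.0], [0.9749, -0.2228, 0.0003], [0.0003, -0.0001, -1.0]] 14.5
(0.042, 0.062) [ 0.6069 -0.2429  0.008 ] ((363, 129), [([5, 4, 16, 17, 198], np.float64(363.8), np.float64(129.1), [0.6077, -0.2423, 0.008])])
(-0.042, 0.062) [ 0.525  -0.2242  0.008 ] ((276, 129), [([6, 5, 16, 16, 185], np.float64(277.2), np.float64(129.2), [0.5256, -0.2236, 0.008])])
(0.042, -0.062) [ 0.5794 -0.3638  0.008 ] ((357, 244), [([0, 6, 25, 19, 278], np.float64(359.5), np.float64(248.6), [0.5803, -0.3692, 0.008])])
(-0.042, -0.062) [ 0.4975 -0.3451  0.008 ] ((282, 244), [([0, 2, 25, 23, 310], np.float64(279.8), np.float64(248.2), [0.4935, -0.3488, 0.008])])
319.95483162840003 155.54356537908592 [161, 165, 161, 158, 160, 161, 159, 160, 161, 163, 161, 159, 157, 134, 119, 105, 85, 98, 103, 109, 108, 111, 112, 114, 116, 109, 99, 100, 112, 123, 134, 157, 164, 166, 164, 162, 166, 162, 164, 164, 163]
319.9798268760305 181.17381402894682 [157, 155, 154, 154, 158, 155, 156, 156, 154, 157, 156, 157, 155, 158, 155, 127, 111, 124, 123, 121, 126, 121, 127, 126, 124, 122, 125, 118, 135, 164, 162, 160, 157, 158, 156, 158, 160, 159, 159, 158, 159]
320.0004201245933 202.2902313965839 [151, 154, 151, 150, 153, 153, 151, 151, 150, 152, 155, 153, 154, 152, 133, 103, 122, 126, 124, 124, 122, 127, 129, 128, 125, 127, 115, 128, 158, 153, 153, 151, 152, 152, 151, 155, 154, 152, 156, 152, 155]
```

>>> {"method": "send_rows", "body": {
  "dr": [
    [0, 0, 0],
    [0, 0, 0],
    [0, 0, 0],
    [0, 0, 0],
    [0, 0, 0],
    [0, 0, 0],
    [0, 0, 0],
    [0, 0, 0]
  ],
  "xyz": [
    [0.04, 0, 2],
    [0.04, 0, 5],
    [0.04, 0, 8],
    [0.04, 0, 10.5],
    [0.04, 0, 12],
    [0.04, 0, 12.9],
    [0.04, 0, 12.9],
    [0.04, 0, 12.9]
  ],
  "jaw": [45, 45, 45, 45, 45, 45, 45, 45]
}}

```text
time_s: 15.55
eef_pos: [0.5527, -0.2938, 0.0417]
eef_rot: [0.001, 0.782, 0.623, 0.0]
wrist_force: [1.1, -0.5, -0.6]
opening: 0.453
grasp_force: 0.0
```

>>> {"method": "send_rows", "body": {
  "dr": [
    [0, 0, 0],
    [0, 0, 0],
    [0, 0, 0],
    [0, 0, 0],
    [0, 0, 0],
    [0, 0, 0],
    [0, 0, 0],
    [0, 0, 0]
  ],
  "xyz": [
    [0, 0, 0],
    [0, 0, 0],
    [0, 0, 0],
    [0, 0, 0],
    [0, 0, 0],
    [0, 0, 0],
    [0, 0, 0],
    [0, 0, 0]
  ],
  "jaw": [35, 25, 15, 0, 0, 0, 0, 0]
}}

```text
time_s: 16.55
eef_pos: [0.5523, -0.2935, 0.0412]
eef_rot: [0.0, 0.782, 0.623, 0.0]
wrist_force: [-0.4, 1.8, 5.4]
opening: 0.125
grasp_force: 59.1
```

>>> {"method": "send_rows", "body": {
  "dr": [
    [0, 0, 0],
    [0, 0, 0],
    [0, 0, 0],
    [0, 0, 0],
    [0, 0, 0],
    [0, 0, 0],
    [0, 0, 0],
    [0, 0, 0]
  ],
  "xyz": [
    [0, 0, -0.3],
    [0, 0, -1],
    [0, 0, -2.5],
    [0, 0, -4.5],
    [0, 0, -7],
    [0, 0, -9.5],
    [0, 0, -12],
    [0, 0, -14]
  ],
  "jaw": [0, 0, 0, 0, 0, 0, 0, 0]
}}

```text
time_s: 17.55
eef_pos: [0.5525, -0.2937, 0.1835]
eef_rot: [0.001, 0.782, 0.623, 0.0]
wrist_force: [-1.1, -0.4, -4.7]
opening: 0.125
grasp_force: 58.6
```

```bash
python3 - <<'E'
from h import *
p,r=pose();o=ctrl.get_obs();print(p,r.as_matrix().round(4).tolist(),o["time_s"],o["wrist_force"],o["torque"],o["opening"],o["grasp_force"])
c=ctrl.calibration("wrist");im=ctrl.camera("wrist");g=cv2.cvtColor(im,cv2.COLOR_RGB2GRAY);cv2.imwrite("pics/w8.png",im[:,:,::-1])
for l in((.042,.062),(-.042,.062)):
    P=p+r.apply([l[1],l[0],.0405-.008]);print(P.round(4),hole(g,c,P,P[2],22))
th=np.radians(8);M=np.array([[np.cos(th),-np.sin(th)],[np.sin(th),np.cos(th)]])
ct=np.array([.5636,-.1143])+M@[.042,.062];print("cell",ct,go(np.r_[ct,.18],th))
E
```

```text
[ 0.55254945 -0.29367739  0.18349517] [[0.2228, 0.9749, 0.0019], [0.9749, -0.2228, -0.0012], [-0.0008, 0.0022, -1.0]] 17.55 [-1.07103575 -0.40241923 -4.71537075] [-0.01841992 -0.02639786  0.03943952] 0.12496076303752272 58.62706124782562
[ 0.6074 -0.2426  0.151 ] ((396, 147), [([10, 8, 27, 28, 605], np.float64(397.0), np.float64(146.7), [0.6075, -0.2422, 0.151])])
[ 0.5255 -0.2239  0.1509] ((242, 147), [([10, 8, 27, 28, 564], np.float64(243.0), np.float64(146.4), [0.5262, -0.2234, 0.1509])])
cell [ 0.59656253 -0.04705811] (array([25.08, -1.33,  0.56]), array([ 0.05,  0.03, -3.48]))
```

>>> {"method": "send_rows", "body": {
  "dr": [
    [0, 0, -0.2],
    [0, 0, -0.6],
    [0, 0, -1.1],
    [0, 0, -1.6],
    [0, 0, -2.2],
    [0, 0, -2.8],
    [0, 0, -3.2],
    [0, 0, -3.45]
  ],
  "xyz": [
    [1, 0, -0.3],
    [3.5, -0.2, -0.3],
    [7, -0.4, -0.3],
    [11, -0.6, -0.3],
    [15, -0.8, -0.3],
    [19, -1, -0.2],
    [22.5, -1.2, 0],
    [24.3, -1.3, 0]
  ],
  "jaw": [0, 0, 0, 0, 0, 0, 0, 0]
}}

```text
time_s: 18.6
eef_pos: [0.5924, -0.0499, 0.1793]
eef_rot: [-0.002, 0.655, 0.755, -0.0]
wrist_force: [0.3, 0.0, -4.6]
opening: 0.126
grasp_force: 58.6
```

>>> {"method": "send_rows", "body": {
  "dr": [
    [0, 0, 0],
    [0, 0, 0],
    [0, 0, 0],
    [0, 0, 0],
    [0, 0, 0],
    [0, 0, 0],
    [0, 0, 0],
    [0, 0, 0]
  ],
  "xyz": [
    [0.4, 0, 0],
    [0.8, 0, 0],
    [0.8, 0, 0],
    [0.8, 0, 0],
    [0.8, 0, 0],
    [0.8, 0, 0],
    [0.8, 0, 0],
    [0.8, 0, 0]
  ],
  "jaw": [0, 0, 0, 0, 0, 0, 0, 0]
}}

```text
time_s: 19.6
eef_pos: [0.5925, -0.0457, 0.1808]
eef_rot: [-0.0, 0.657, 0.754, 0.0]
wrist_force: [-0.0, -0.1, -5.7]
opening: 0.124
grasp_force: 58.6
```

```bash
python3 - <<'E'
from h import *
p,r=pose();o=ctrl.get_obs();print(p,r.as_matrix().round(4).tolist(),o["time_s"],o["wrist_force"])
c=ctrl.calibration("wrist");im=ctrl.camera("wrist");g=cv2.cvtColor(im,cv2.COLOR_RGB2GRAY);cv2.imwrite("pics/w9.png",im[:,:,::-1])
th=np.radians(8);M=np.array([[np.cos(th),-np.sin(th)],[np.sin(th),np.cos(th)]])
print(go([.5966,-.0471,.185],th))
for l in((.042,.062),(-.042,.062)):
    P=p+r.apply([l[1],l[0],.0405-.008]);print("cover hole",proj(c,P))
for l in((.042,.062),(-.042,.062)):
  for z in(.05,.105):print("cell",l,z,proj(c,np.r_[np.array([.5966,-.0471])+M@l,z]))
a=im[60:260,180:470,::-1];cv2.imwrite("pics/w9c.png",cv2.resize(a,None,fx=2.7,fy=2.7,interpolation=cv2.INTER_CUBIC))
E
```

```text
[ 0.592476   -0.04566598  0.1808042 ] [[-0.1362, 0.9907, -0.0], [0.9907, 0.1362, 0.0003], [0.0003, 0.0, -1.0]] 19.6 [-0.02994296 -0.10694484 -5.70096223]
(array([-0.2 ,  0.39, -0.42]), array([ 0.  , -0.  , -0.03]))
cover hole [396.43866795 147.27807753]
cover hole [241.66689248 147.33254405]
cell (0.042, 0.062) 0.05 [371.81489051 134.36318672]
cell (0.042, 0.062) 0.105 [385.5756593 141.5990364]
cell (-0.042, 0.062) 0.05 [275.6020373  134.69762481]
cell (-0.042, 0.062) 0.105 [263.75223098 142.01854701]
```

View pics/w9c.png

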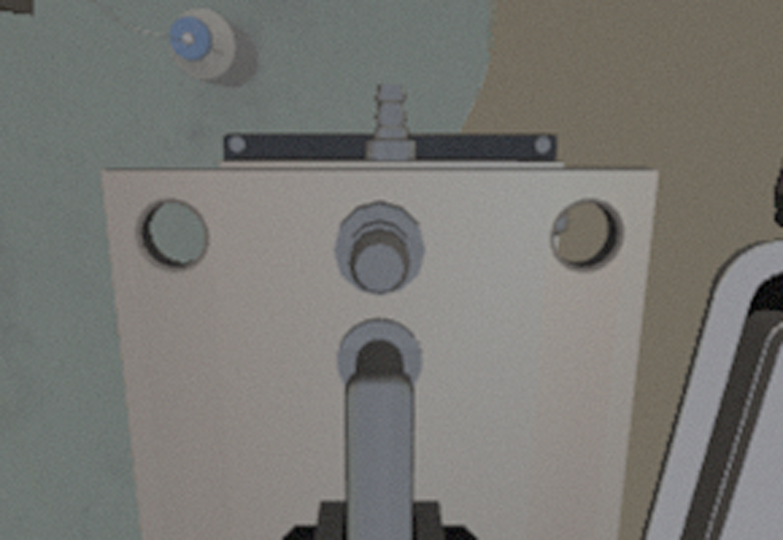

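The view shows the cover held square to the body: foot-plate screws at (237,145) and (543,145), barb at the stub end. The fixed pin's nose is at the left of the right cover hole (558,225). I centre the cover and lower it towards the noses.

>>> {"method": "send_rows", "body": {
  "dr": [
    [0, 0, 0],
    [0, 0, 0],
    [0, 0, 0],
    [0, 0, 0],
    [0, 0, 0],
    [0, 0, 0],
    [0, 0, 0],
    [0, 0, 0]
  ],
  "xyz": [
    [-0.1, 0.2, 0],
    [-0.2, 0.4, 0.3],
    [-0.2, 0.4, 0.9],
    [-0.2, 0.4, 1.5],
    [-0.2, 0.4, 2],
    [-0.2, 0.4, 2.3],
    [-0.2, 0.4, 2.5],
    [-0.2, 0.4, 2.5]
  ],
  "jaw": [0, 0, 0, 0, 0, 0, 0, 0]
}}

```text
time_s: 20.65
eef_pos: [0.5967, -0.0471, 0.1558]
eef_rot: [-0.0, 0.657, 0.754, 0.0]
wrist_force: [-0.5, 0.4, -5.8]
opening: 0.126
grasp_force: 58.6
```

```bash
python3 - <<'E'
from h import *
p,r=pose();o=ctrl.get_obs();print(p,r.as_matrix().round(4).tolist(),o["time_s"])
c=ctrl.calibration("wrist");im=ctrl.camera("wrist");g=cv2.cvtColor(im,cv2.COLOR_RGB2GRAY);cv2.imwrite("pics/w10.png",im[:,:,::-1])
th=np.radians(7.9);M=np.array([[np.cos(th),-np.sin(th)],[np.sin(th),np.cos(th)]])
print(go([.5966,-.0471,.155],th))
for l in((.042,.062),(-.042,.062)):
    print("hole top/bot",proj(c,p+r.apply([l[1],l[0],.0405-.008])),proj(c,p+r.apply([l[1],l[0],.0405])),"cell .05/.105",proj(c,np.r_[np.array([.5966,-.0471])+M@l,.05]),proj(c,np.r_[np.array([.5966,-.0471])+M@l,.105]))
np.set_printoptions(linewidth=250)
print(g[130:166:1,380:414:1]);print(g[130:166:2,226:260:1])
# foot plate edge rows
for u in range(265,380,15):
    d=g[60:125,u].astype(int);print(u,60+int(np.argmin(np.diff(cv2.GaussianBlur(d.astype(np.float32),(1,5),0).ravel()))),end=" ")
E
```

```text
[ 0.59669159 -0.04705952  0.15575171] [[-0.1362, 0.9907, -0.0001], [0.9907, 0.1362, 0.0003], [0.0003, -0.0001, -1.0]] 20.65
(array([-0.  , -0.02,  0.09]), array([ 0.  , -0.  , -0.01]))
hole top/bot [396.4740626  147.24915942] [392.89479488 145.36624708] cell .05/.105 [372.54660518 134.7876892 ] [388.47732744 143.17684199]
hole top/bot [241.68014383 147.29987544] [245.35841952 145.41489007] cell .05/.105 [265.84287507 134.96619746] [249.33140807 143.40634693]
[[149 154 153 ... 148 148 152]
 [154 151 153 ... 148 148 154]
 [151 152 151 ... 151 151 150]
 ...
 [150 152 150 ... 146 146 144]
 [148 150 150 ... 146 145 145]
 [148 148 151 ... 147 148 143]]
[[133 127 131 129 131 133 132 133 132 134 132 135 131 132 136 136 135 135 137 136 135 137 134 137 138 137 139 135 142 137 138 137 142 137]
 [131 131 136 130 132 131 136 131 135 130 135 136 135 136 135 135 136 135 134 135 139 136 138 136 139 136 139 136 137 141 138 137 139 139]
 [129 129 131 131 130 132 133 133 134 130 126 118 108  96  94  93  92  91  91  97 101 110 123 136 137 135 136 137 137 137 135 138 139 137]
 [130 133 132 131 132 135 13
[... 1421 characters left out ...]
39  39  43  66  82  89 101 121 112 106  90  90  99 105 109 132 134 138 136 136]
 [131 130 131 132 127 128 132 131 132 130 121 111 104  98  91  86  71  60  47  56  63  54  68  84  96 101 117 130 137 136 137 135 135 137]
 [132 130 129 133 131 134 128 129 131 131 134 132 125 129 122 117 118 105 103 109 112 115 122 125 128 137 132 135 132 132 138 134 137 140]
 [127 129 130 129 133 127 128 132 131 127 129 129 130 136 132 130 133 130 136 134 129 135 135 133 131 135 135 133 133 133 134 136 134 133]
 [131 129 127 132 128 131 131 131 132 132 130 132 133 131 131 132 130 134 132 135 131 132 132 133 134 134 133 135 131 134 136 133 133 137]]
265 107 280 107 295 107 310 106 325 120 340 107 355 107 370 107
```

```bash
python3 - <<'E'
import cv2,numpy as np
g=cv2.imread("pics/w10.png",0)
for v in range(132,164,2):print(v,*g[v,378:414])
E
```

```text
132 151 150 151 152 150 153 154 155 155 153 150 152 149 151 153 151 149 152 156 152 152 155 154 150 153 152 148 153 152 149 153 146 149 151 151 149
134 149 151 150 151 151 154 152 146 150 150 151 152 153 155 147 132 113 98 97 97 96 94 92 102 112 127 139 146 154 151 149 148 149 150 150 147
136 152 152 150 150 153 149 152 154 151 152 151 138 112 104 96 100 107 109 108 109 106 109 102 82 61 69 82 92 114 144 151 149 150 146 149 148
138 150 154 149 151 150 150 152 151 152 133 97 93 87 83 84 101 106 108 110 105 106 109 108 113 98 62 35 60 77 94 114 143 152 150 146 147
140 150 149 149 150 152 150 154 142 108 94 101 101 101 99 96 99 108 108 109 105 108 108 108 107 110 101 71 24 48 80 89 110 142 151 153 148
142 149 147 151 148 154 153 139 112 99 104 110 110 111 108 103 90 95 108 109 109 108 109 109 106 110 111 93 54 28 49 78 90 123 152 151 149
144 149 152 150 151 147 148 127 92 98 108 115 115 114 108 102 101 107 105 109 107 107 106 108 108 107 112 92 58 35 30 69 90 102 137 152 148
146 149 151 151 150 153 141 104 91 86 96 101 104 105 98 97 106 107 108 111 107 106 106 106 108 107 108 95 45 34 3
[... 441 characters left out ...]
154 148 149 149 153 149 150 140 107 110 136 135 105 107 106 109 104 109 106 108 107 104 95 72 50 43 34 43 75 92 96 121 149 149 145 150 147
156 151 149 147 152 150 148 151 147 129 104 92 87 89 92 96 87 90 84 76 61 46 40 37 39 46 73 91 100 119 144 150 146 147 148 147 146
158 148 147 151 150 147 149 151 150 154 148 132 114 98 93 79 69 61 46 56 65 61 68 83 98 97 104 127 144 147 148 149 147 146 146 145 145
160 149 149 148 148 150 152 150 150 148 150 148 149 143 135 129 123 115 109 107 111 115 117 128 139 146 148 148 145 148 146 143 147 147 147 149 147
162 148 149 149 149 148 146 147 146 150 147 147 151 149 145 151 146 151 151 147 148 148 148 145 146 146 149 146 146 148 146 142 145 149 149 144 144
```

>>> {"method": "send_rows", "body": {
  "dr": [
    [0, 0, 0],
    [0, 0, 0],
    [0, 0, 0],
    [0, 0, 0],
    [0, 0, 0],
    [0, 0, 0],
    [0, 0, 0],
    [0, 0, 0]
  ],
  "xyz": [
    [0, 0, 0.3],
    [0, 0, 0.6],
    [0, 0, 0.9],
    [0, 0, 1.2],
    [0, 0, 1.5],
    [0, 0, 1.8],
    [0, 0, 2],
    [0, 0, 2]
  ],
  "jaw": [0, 0, 0, 0, 0, 0, 0, 0]
}}

```text
time_s: 21.7
eef_pos: [0.5966, -0.047, 0.1356]
eef_rot: [-0.0, 0.657, 0.754, 0.0]
wrist_force: [-0.4, 0.0, -4.3]
opening: 0.126
grasp_force: 58.6
```

```bash
python3 - <<'E'
from h import *
p,r=pose();o=ctrl.get_obs();print(p,np.round(o["wrist_force"],1),np.round(o["torque"],2))
c=ctrl.calibration("wrist");im=ctrl.camera("wrist");g=cv2.cvtColor(im,cv2.COLOR_RGB2GRAY);cv2.imwrite("pics/w11.png",im[:,:,::-1])
th=np.radians(7.9);M=np.array([[np.cos(th),-np.sin(th)],[np.sin(th),np.cos(th)]])
for l in((.042,.062),(-.042,.062)):
    print("hole top/bot",proj(c,p+r.apply([l[1],l[0],.0405-.008])).round(1),proj(c,p+r.apply([l[1],l[0],.0405])).round(1),"cell .05/.095/.105",*[proj(c,np.r_[np.array([.5966,-.0471])+M@l,z]).round(1) for z in(.05,.095,.105)])
for v in range(130,166,2):print(v,*g[v,378:414])
print()
for v in range(130,166,2):print(v,*g[v,226:262])
E
```

```text
[ 0.59657454 -0.04704077  0.13557326] [-0.4  0.  -4.3] [-0.05  0.06 -0.01]
hole top/bot [396.4 147.3] [392.8 145.4] cell .05/.095/.105 [377.6 137.4] [392.7 145.4] [397.2 147.8]
hole top/bot [241.7 147.3] [245.3 145.4] cell .05/.095/.105 [260.9 137.6] [245.3 145.6] [240.7 148. ]
130 152 156 151 154 156 155 154 157 155 154 157 154 155 155 155 157 153 154 154 153 154 155 154 155 153 153 152 154 154 152 153 152 152 153 153 155
132 153 156 154 155 150 153 155 155 156 154 156 157 156 154 154 156 157 157 155 157 159 155 156 157 155 152 155 151 153 153 150 151 152 153 154 153
134 153 155 151 156 158 155 157 153 155 154 157 154 158 154 145 131 113 101 99 95 93 91 100 102 118 134 141 153 156 155 150 151 152 152 152 151
136 154 157 151 154 156 151 155 158 154 159 156 141 117 100 83 105 144 158 149 119 111 109 101 83 61 72 86 90 114 146 154 152 153 153 152 152
138 157 155 157 154 151 157 157 155 153 138 99 79 58 54 54 56 57 63 76 83 99 110 110 111 97 53 33 61 82 93 118 143 153 154 150 152
140 150 154 154 156 154 157 157 146 113 88 63 53 65 66 70 69 77 79 80 78 77 80 103 111 109 104 67 22 57 83 9
[... 3538 characters left out ...]
 132 131 133 131 122 106 107 82 56 44 43 40 48 68 86 93 107 114 116 114 109 106 108 105 118 136 138 136 141 139 136 133
158 137 131 133 133 133 136 131 133 132 129 121 110 103 100 93 88 68 61 50 54 62 57 70 86 95 105 120 136 136 138 138 137 143 137 140 139
160 132 133 133 133 134 132 131 134 132 133 134 134 131 127 125 116 116 110 108 111 114 113 122 129 129 136 136 136 134 138 137 135 142 139 138 138
162 134 129 132 135 128 133 134 135 130 133 135 132 135 135 135 137 134 134 134 135 139 137 133 136 138 134 136 136 136 138 135 136 141 142 142 141
164 134 134 131 133 133 133 129 132 132 135 136 135 135 133 134 133 134 133 136 132 135 135 137 137 134 141 133 136 136 140 135 137 138 137 138 139
```

The pin sits centred in the cover hole to within about 0.5 mm and there is no lateral force, so I lower to the final height.

>>> {"method": "send_rows", "body": {
  "dr": [
    [0, 0, 0],
    [0, 0, 0],
    [0, 0, 0],
    [0, 0, 0],
    [0, 0, 0],
    [0, 0, 0],
    [0, 0, 0],
    [0, 0, 0]
  ],
  "xyz": [
    [0, 0, 0.4],
    [0, 0, 0.8],
    [0, 0, 1.2],
    [0, 0, 1.6],
    [0, 0, 2],
    [0, 0, 2.4],
    [0, 0, 2.8],
    [0, 0, 2.95]
  ],
  "jaw": [0, 0, 0, 0, 0, 0, 0, 0]
}}

```text
time_s: 22.75
eef_pos: [0.5965, -0.047, 0.1059]
eef_rot: [-0.0, 0.657, 0.754, -0.0]
wrist_force: [-0.3, -0.2, -5.0]
opening: 0.124
grasp_force: 58.6
```

>>> {"method": "send_rows", "body": {
  "dr": [
    [0, 0, 0],
    [0, 0, 0],
    [0, 0, 0],
    [0, 0, 0],
    [0, 0, 0],
    [0, 0, 0],
    [0, 0, 0],
    [0, 0, 0]
  ],
  "xyz": [
    [0, 0, 0],
    [0, 0, 0],
    [0, 0, 0],
    [0, 0, 0],
    [0, 0, 0],
    [0, 0, 0],
    [0, 0, 0],
    [0, 0, 0]
  ],
  "jaw": [0, 0, 0, 0, 0, 0, 0, 0]
}}

```text
time_s: 23.75
eef_pos: [0.5967, -0.0471, 0.1063]
eef_rot: [-0.0, 0.657, 0.754, 0.0]
wrist_force: [0.3, -0.2, -5.2]
opening: 0.124
grasp_force: 58.6
```

```bash
python3 - <<'E'
from h import *
p,r=pose();o=ctrl.get_obs();print(p,r.as_matrix().round(4).tolist(),np.round(o["wrist_force"],1),np.round(o["torque"],2))
c=ctrl.calibration("wrist");im=ctrl.camera("wrist");g=cv2.cvtColor(im,cv2.COLOR_RGB2GRAY);cv2.imwrite("pics/w12.png",im[:,:,::-1])
th=np.radians(7.9);M=np.array([[np.cos(th),-np.sin(th)],[np.sin(th),np.cos(th)]])
for l in((.042,.062),(-.042,.062)):
    print("hole top/bot",proj(c,p+r.apply([l[1],l[0],.0405-.008])).round(1),proj(c,p+r.apply([l[1],l[0],.0405])).round(1),"cell .05/.07/.105",*[proj(c,np.r_[np.array([.5966,-.0471])+M@l,z]).round(1) for z in(.05,.073,.105)])
for v in range(130,170,2):print(v,*g[v,382:422])
print()
for v in range(130,166,2):print(v,*g[v,226:262])
E
```

```text
[ 0.59670517 -0.04705218  0.10629206] [[-0.1362, 0.9907, -0.0], [0.9907, 0.1362, 0.0003], [0.0003, 0.0, -1.0]] [ 0.3 -0.2 -5.2] [ 0.03  0.03 -0.02]
hole top/bot [396.4 147.2] [392.9 145.4] cell .05/.07/.105 [386.4 142.1] [395.7 147. ] [414.1 156.7]
hole top/bot [241.7 147.3] [245.4 145.4] cell .05/.07/.105 [251.4 142.3] [241.7 147.3] [222.6 157. ]
130 163 160 160 158 164 163 161 159 160 161 162 160 162 160 162 160 158 159 162 160 159 161 160 160 157 157 160 154 161 159 159 160 159 159 158 159 156 159 157 155
132 162 164 159 163 159 160 162 160 162 159 159 161 161 164 161 163 162 162 163 164 160 160 163 161 157 160 160 159 160 156 159 162 158 160 160 159 158 157 156 161
134 160 163 162 162 163 162 163 161 164 161 151 137 118 105 104 104 104 95 98 109 122 138 143 157 162 162 158 158 161 159 160 158 157 160 158 157 159 161 157 157
136 159 158 165 158 162 163 159 145 125 100 85 70 79 107 126 137 154 165 151 116 61 71 89 103 125 150 164 159 159 159 158 160 157 161 157 157 157 157 159 157
138 161 161 162 165 162 140 104 76 56 53 54 56 53 57 69 85 126 160 164 167 142 67 32 62 88 101 123 153
[... 4054 characters left out ...]
41 138 139 137 125 109 105 88 63 44 41 47 47 68 95 106 112 115 121 120 114 108 114 106 120 137 143 143 143 146 144 144
158 137 137 138 139 138 139 138 137 142 139 122 118 105 103 100 89 80 62 52 60 62 65 74 89 99 111 127 139 145 142 137 146 145 142 145 146
160 137 138 139 142 136 135 139 139 140 140 142 141 138 134 128 120 124 117 111 115 116 118 127 135 139 141 143 142 146 139 143 142 144 147 145 144
162 140 138 137 139 140 138 137 137 137 137 139 138 139 139 141 139 140 141 142 140 142 143 144 143 141 144 140 143 145 140 142 145 142 143 144 146
164 136 139 140 137 140 138 136 141 139 137 138 139 140 138 141 136 141 136 139 139 139 140 140 139 143 143 141 143 141 141 143 142 142 143 144 145
```

The cover hangs level with its underside at about 65 mm, and hole b lines up with the threaded hole to within about 0.5 mm. The force reading is only the cover's weight, so I hand in.

```bash
python3 -c "
from bench import ctrl
print(ctrl.hand_in())"
```

```text
the job is handed in; nothing more can be done
None
```

The job is handed in after about 24 s of robot time: the loose pin is home in the corner hole and released, and the arm is holding the cover level over both pins, about 15 mm above the body, stub at the barb end; screw hole b checked to about 0.5 mm, hole a not in view.

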